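Bring the clean red ball out of the drying track and fit it to its trackball

ROBOT

A 6-joint arm with a two-finger parallel gripper is mounted at the origin on the work surface. World frame = base frame: x ahead of the robot, y to its left, z up, the work surface at z = 0. Lengths are in m, angles in rad, forces in N, time in s.
With the tool pointing down it reaches from about 0.225 to 0.875 m from the base axis. Payload 3.4 kg.
Tool frame: the origin (TCP) lies on the centre line of the jaws, within the pads' length; the fingertips stand 17 mm ahead of it and the grasp point (between the pads) lies 2 mm behind it (manip.nose_length is the distance from the TCP to the fingertips, in m); z points along the fingers, y is the direction in which the jaws open and shut (so a half turn about z gives the same grasp; the last joint's range is limited). The gripper opens to 85 mm and grips with 20 to 120 N. Pads are 22 mm wide; open, the fingers measure 114 mm over their backs; the gripper's body (76 mm by 85 mm) begins 54 mm behind the grasp point. The pads swing forward as they close: fully open they stand 13 mm farther back than shut.
Start: joints at [-1.23, 0.276, 1.505, -0, 1.361, -0.121], TCP at [0.256, -0.515, 0.248] pointing down, gripper open.
Joint ranges: [-2.89, 2.89], [-0.75, 2.08], [0.22, 2.7], [-1.18, 4.32], [0.11, 2.71], [-2.7, 2.7]. Speed limits (rad/s): [2.57, 2.57, 3.14, 3.14, 3.14, 3.14].

INTERFACE

Orientations are given as a unit quaternion [w, x, y, z].
In Python, from bench import state, capture, order, manip gives the robot as it stands.
- The arm moves only by the shell command python3 -m pendant 'ROWS' [FORCE]. ROWS is JSON, one flat list of numbers, 5 for each row, row after row: the opening in per cent of the stroke, from 0 (shut) to 100 (fully open), then the shift along the tool's x, y, z in m, then the turn about the tool's z in rad. In form: [gripper, tx, ty, tz, roll, gripper, tx, ty, tz, roll, ...]. A call has 1 to 20 rows; each row is the pose to reach, as a shift and turn from the pose commanded when the call began, along the tool's axes at that moment; what a row does not reach only later rows make up. A row lasts 1/10 s, in which the tool goes at most 50 mm and 8.59 degrees, less where a joint would pass 70% of its speed; a pose out of reach is approached as far as the arm can. A call with a gripper value outside its range is refused whole. The fingers move at their own pace and stop on an object; FORCE is the grip in N (left out, the last holds). Time passes only in rows, so rows that repeat a pose let the fingers close. It gives the time, the measured TCP pose, the force and the opening at its end, in the units of the state.
- state(): the state, without advancing time (a new reading comes with each control period).
- capture(name): name is "side" or "top"; returns a dict with "image" (384x512x3 uint8, red, green, blue), "depth" (384x512 float32, m along the optical axis (not along the pixel's ray), 0 where there is no reading), "K" (3x3 intrinsics, pixels), "dist" ([k1, k2, p1, p2, k3] as OpenCV has them; the pictures are not rectified), "rvec" (rotation vector, rad) and "tvec" (3), from world to camera coordinates, as OpenCV has them. Camera axes: x right, y down, z forward; pixel columns grow to the right and rows downward; lengths in m; the calibration is good to about 2 mm. A picture is of the moment at which its call begins.
- order.hand_in(): hands the job in, once; it reports no verdict.
The state is a dict: "time_s": time; "q": joint angles; "qd": joint speeds; "joint_torque": joint torques, N m; "ee_pos": TCP position; "tcp_rot": TCP orientation; "contact_force": force on the tool from outside, world axes, zero at the start; "moment": the same for the moment, N m; "gripper_width": opening from 0.0 (shut) to 1.0 (fully open).
Only numpy, scipy, OpenCV 4.12 (cv2) and the standard library are available. Lean on these libraries where they do the work, as an engineer would, in place of code of your own. Each camera call takes 0.05 s, during which the arm holds its last target. There are 200 camera calls.

TASK

The cleaned red ball is waiting in the curved drying track. Push it along the slot to the yellow exit gap until it drops into the shallow seat there, then lift it out and set it down gently in the empty red-ringed socket of the black trackball.

Things in the scene. Friction and masses are not known exactly. Their poses are not given: they have to be found in the camera images.
- ball_center (a point): Centre of the glossy red ball, 55 mm in diameter, about 140 g, polished and slippery (friction about 0.25), free to roll. It starts in the straight part of the track (track y 105 to 165 mm), centre 42.5 mm above the bench, its top showing through the slot. Its orientation means nothing.
- track: Fixed J-shaped track, floor 15 mm up; walls 62 mm apart inside, 74 outside; white lips 63 to 67 mm up hold the ball down but leave a 40 mm slot for shut fingers. Origin: on the bench under the exit centre; z up. Centreline: 40 mm along +x, quarter circle of radius 100 mm (centre x 40, y 100) turning to +y, then straight at x 140 from y 100 to an end wall at y 245. The ball travels it in reverse.
- track_exit (a point): Ball centre when it rests in the exit gap, 38 mm above the bench; axes as track, the ball arrives along -x. The seat is a 28 mm hole in a yellow tongue (44 mm wide, top 15 mm up), the ball sinks 4 mm into it; a yellow stop stands 33 mm beyond. Walls and lips end 34 mm before this point: here the ball is free above and on its +y and -y sides, fingers can reach past the tongue.
- dark_trackball_seat (a point): Ball centre when seated in the black trackball, 62 mm above the bench. Fixed black box 100 x 120 x 30 mm with grey keys; in its middle a red ring, 38 mm inside, 48 mm outside, rim 42 mm above the bench: the ball rests on it and centres itself. z up. A white trackball alike, with a blue ring, is not meant; the two may stand in either place.
Not all that is in view belongs to the job. What is shaped like the part that bears dark_trackball_seat but orange is not meant.

How it is judged:
By the outcome, as a careful person would: the job done as asked, in the order asked, and still so for the second after the job is handed in, with the robot touching nothing.
It also fails if it takes over 64 s, if anything falls off the work surface, if the arm or the gripper's body presses on something with over 40 N, if the wrist force passes 120 N, or if a joint passes its speed limit or range.

## Working session

There is one attempt and no reset: what is moved stays moved. The work goes in short steps, Python scripts to look and compute and a shell command to move; the robot and the scene stay as the last step left them, time stands still between calls to the robot, and variables do not carry over. Pictures are saved under pics/ and viewed, about 8 in all and at most 12, crops included, and the job is handed in when it is done.

```bash
mkdir -p pics; cat > h.py <<'E'
import numpy as np, cv2
from bench import state, capture, manip
def snap(n,f):
    c=capture(n); cv2.imwrite(f'pics/{f}.png',c['image'][:,:,::-1]); np.savez(f'pics/{f}.npz',**c); return c
def load(f): return dict(np.load(f'pics/{f}.npz'))
def ray(c,u,v):
    p=cv2.undistortPoints(np.array([[[u,v]]],float),c['K'],c['dist'])[0,0]
    R=cv2.Rodrigues(c['rvec'])[0]; o=-R.T@c['tvec'].ravel(); return o,R.T@np.array([p[0],p[1],1.])
def atz(c,u,v,z):
    o,d=ray(c,u,v); return o+d*(z-o[2])/d[2]
def atd(c,u,v):
    o,d=ray(c,u,v); w=c['depth'][int(v)-1:int(v)+2,int(u)-1:int(u)+2]; w=w[w>0]; return o+d*np.median(w) if len(w) else None
def proj(c,P): return cv2.projectPoints(np.array(P,float).reshape(-1,3),c['rvec'],c['tvec'],c['K'],c['dist'])[0][:,0]
def Rq(q):
    from scipy.spatial.transform import Rotation as R
    return R.from_quat([q[1],q[2],q[3],q[0]]).as_matrix()
E
python3 - <<'E'
from h import *
for n in('top','side'):
    c=snap(n,n+'0'); o,d=ray(c,256,192); print(n,o,d,c['K'][0,0])
a=cv2.imread('pics/top0.png');b=cv2.imread('pics/side0.png')
cv2.imwrite('pics/t.png',cv2.resize(a,(800,600),interpolation=cv2.INTER_CUBIC));cv2.imwrite('pics/s.png',cv2.resize(b,(800,600),interpolation=cv2.INTER_CUBIC))
s=state();print(s['time_s'],s['ee_pos'],Rq(s['tcp_rot']).round(3).tolist(),manip.nose_length)
E
```

```text
top [ 0.40319072 -0.05475751  0.81916158] [ 0.13952329  0.00839712 -0.99041448] 375.65184502901104
side [ 0.39918466 -0.57887417  0.73268762] [ 0.13402559  0.61652211 -0.77593792] 420.77673025145583
0.1 [ 0.25603752 -0.5143694   0.24752621] [[0.895, 0.446, -0.001], [0.446, -0.895, 0.002], [0.0, -0.002, -1.0]] 0.017
```

View pics/t.png

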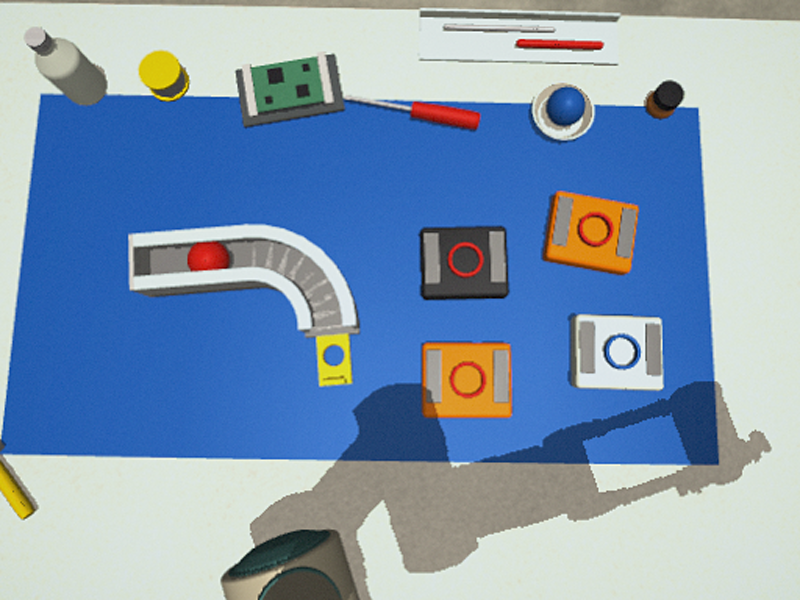

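View pics/s.png

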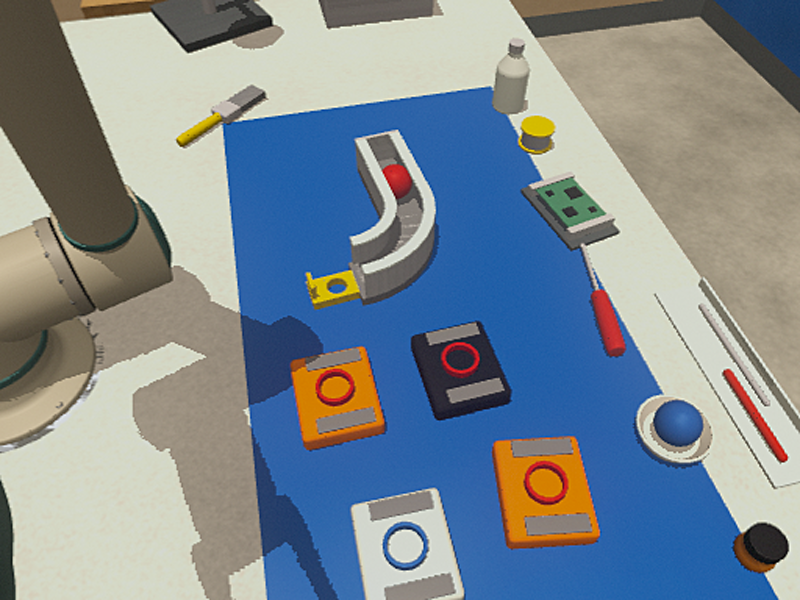

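The top view shows the ball at about (208,257), the yellow seat hole at (333,355), and the black trackball's red ring at (465,259), all in the 800-px picture. The side view agrees: ball (398,180), hole (337,285), ring (460,359). I'll measure these by code.

```bash
cat > m.py <<'E'
from h import *
from scipy.optimize import least_squares
def cloud(c):
    h,w=c['depth'].shape; u,v=np.meshgrid(np.arange(w),np.arange(h))
    p=cv2.undistortPoints(np.stack([u,v],-1).reshape(-1,1,2).astype(float),c['K'],c['dist'])[:,0]
    d=c['depth'].ravel(); P=np.c_[p*d[:,None],d]; R=cv2.Rodrigues(c['rvec'])[0]
    return ((P-c['tvec'].ravel())@R).reshape(h,w,3)
def redmask(c):
    im=c['image'].astype(int); return ((im[...,0]>110)&(im[...,1]<70)&(im[...,2]<70)).astype(np.uint8)
def blob(m,u,v,r):
    k=np.zeros_like(m); cv2.circle(k,(int(u),int(v)),r,1,-1); return m*k
def dist(P,x,y,a):
    c,s=np.cos(a),np.sin(a); X=P[:,0]-x;Y=P[:,1]-y; X,Y=c*X+s*Y,-s*X+c*Y
    return np.where(Y>100,abs(X-140),np.where(X<40,abs(Y),abs(np.hypot(X-40,Y-100)-100))),X,Y
E
python3 - <<'E'
from m import *
f=.64
for n,pts in(('top',((208,257),(333,355),(465,259))),('side',((398,180),(337,285),(460,359)))):
    c=load(n+'0'); C=cloud(c); m=redmask(c)
    (bu,bv),(hu,hv),(ru,rv)=[(a*f,b*f) for a,b in pts]
    b=blob(m,bu,bv,22)>0; B=C[b&(c['depth']>0)]
    s=least_squares(lambda x:np.linalg.norm(B-x,axis=1)-.0275,[*B.mean(0)[:2],.04],loss='soft_l1',f_scale=.002)
    print(n,'ball',s.x.round(4),len(B))
    k=blob(m,ru,rv,22); cn=max(cv2.findContours(k,cv2.RETR_EXTERNAL,cv2.CHAIN_APPROX_NONE)[0],key=len)
    W=np.array([atz(c,*q,.042)[:2] for q in cn[:,0].astype(float)],np.float32)
    e=cv2.fitEllipse(W*1000); print('ring',np.round(e[0],1),np.round(e[1],1),'z',np.median(C[k>0][:,2]).round(4))
    # hole approx
    print('hole',atz(c,hu,hv,.015).round(4))
    h0=atz(c,hu,hv,.015)
    im=c['image'].astype(int); L=(C[...,2]>.058)&(C[...,2]<.072)&(im.min(-1)>140)&(np.hypot(C[...,0]-h0[0]-.07,C[...,1]-h0[1]-.12)<.2)
    P=C[L]; print('lip z',np.median(P[:,2]).round(4),len(P)); P=P[:,:2]*1000
    def r(x):
        d,X,Y=dist(P,*x); return np.clip(d-37,0,None)+np.clip(20-d,0,None)+np.clip(34-X,0,None)*(Y<60)+np.clip(Y-251,0,None)
    def r2(x):
        d,X,Y=dist(P,*x); return np.r_[d-28.5]
    s=least_squares(r2,[h0[0]*1e3,h0[1]*1e3,0],loss='soft_l1',f_scale=3)
    d,X,Y=dist(P,*s.x); print('track',s.x.round(3),'rms',np.std(d-28.5).round(2),np.percentile(d,[1,50,99]).round(1),'ends',np.percentile(X,1),np.percentile(Y,99.5))
E
python3 - <<'E'
import cv2
a=cv2.imread('pics/top0.png')[130:260,70:270];cv2.imwrite('pics/tc.png',cv2.resize(a,None,fx=4,fy=4,interpolation=cv2.INTER_CUBIC))
E
```

```text
top ball [0.5642 0.2104 0.0436] 397
ring [ 570.6 -135.3] [46.9 46.9] z 0.0424
hole [0.4392 0.042  0.015 ]
lip z 0.0683 2668
track [4.40893e+02 4.14250e+01 1.07000e-01] rms 5.68 [ 9.7 28.1 36.7] ends 35.897266849665066 250.0665100760654
side ball [0.5639 0.2089 0.0427] 237
ring [ 571.4 -137.6] [45.8 47.2] z 0.0414
hole [0.4413 0.0391 0.015 ]
lip z 0.0674 1382
track [4.40763e+02 3.85140e+01 1.06000e-01] rms 5.52 [14.6 28.2 37.3] ends 35.706113748853255 250.85432957929922
```

View pics/tc.png

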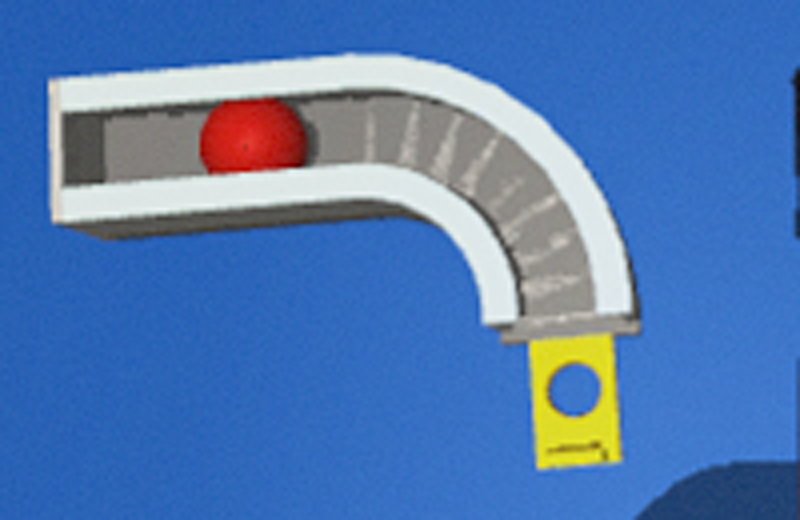

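Both cameras agree to within 3 mm. The track is at (440.8, 40.0) mm with yaw 0.1065, the ball is at track (140, 156), and the ring is at (571, -136.5) mm. The ball's expected track x is 140 and its height 43 mm, so both fit. I'll go above the slot behind the ball with the fingers shut.

```bash
cat >> h.py <<'E'
YAW=.1065; TX,TY=.4408,.0400
def tw(X,Y): # track mm -> world m
    c,s=np.cos(YAW),np.sin(YAW); return np.array([TX+(c*X-s*Y)/1e3, TY+(s*X+c*Y)/1e3])
def go(x,y,z,head=None):
    s=state(); R=Rq(s['tcp_rot']); d=R.T@(np.array([x,y,z])-s['ee_pos'])
    h=np.degrees(np.arctan2(R[1,0],R[0,0])); r=0 if head is None else -np.radians((head-h+180)%360-180)
    print('go',d.round(4),'roll',round(r,4))
def where():
    s=state(); R=Rq(s['tcp_rot']); p=s['ee_pos']; c,k=np.cos(YAW),np.sin(YAW); X=1e3*(p[0]-TX);Y=1e3*(p[1]-TY)
    print('t',s['time_s'],'tcp',np.round(p,4),'track',round(c*X+k*Y,1),round(-k*X+c*Y,1),'head',np.degrees(np.arctan2(R[1,0],R[0,0])).round(1),'F',np.round(s['contact_force'],1),'w',round(s['gripper_width'],3),'q6',round(s['q'][5],2))
E
python3 -c "
from h import *
go(*tw(140,210),.15,96.1)"
```

```text
go [ 0.6167 -0.562   0.0986] roll -1.2155
```

```bash
python3 -m pendant '[0,0.617,-0.562,0.04,-1.2155,0,0.617,-0.562,0.04,-1.2155,0,0.617,-0.562,0.04,-1.2155,0,0.617,-0.562,0.04,-1.2155,0,0.617,-0.562,0.04,-1.2155,0,0.617,-0.562,0.04,-1.2155,0,0.617,-0.562,0.04,-1.2155,0,0.617,-0.562,0.04,-1.2155,0,0.617,-0.562,0.04,-1.2155,0,0.617,-0.562,0.04,-1.2155,0,0.617,-0.562,0.04,-1.2155,0,0.617,-0.562,0.04,-1.2155,0,0.617,-0.562,0.04,-1.2155,0,0.617,-0.562,0.04,-1.2155,0,0.617,-0.562,0.04,-1.2155,0,0.617,-0.562,0.04,-1.2155,0,0.617,-0.562,0.04,-1.2155,0,0.617,-0.562,0.0986,-1.2155,0,0.617,-0.562,0.0986,-1.2155,0,0.617,-0.562,0.0986,-1.2155]' 30
python3 - <<'E'
from h import *
where(); go(*tw(140,210),.115,96.1)
c=snap('side','side1'); t=snap('top','top1')
a=c['image'][60:200,180:330,::-1]; b=t['image'][120:260,50:240,::-1]
cv2.imwrite('pics/v1.png',np.hstack([cv2.resize(a,(400,373),interpolation=2),cv2.resize(b,(400,373),interpolation=2)]))
E
```

```text
time_s: 2.1
ee_pos: [0.5562, 0.2624, 0.1472]
tcp_rot: [-0.001, 0.668, 0.744, -0.003]
contact_force: [0.1, 1.4, 0.7]
gripper_width: 0.002
t 2.1 tcp [0.5562 0.2624 0.1472] track 138.3 208.9 head 96.1 F [0.1 1.4 0.7] w 0.002 q6 0.22
go [0.0012 0.0019 0.0322] roll 0.0002
```

View pics/v1.png

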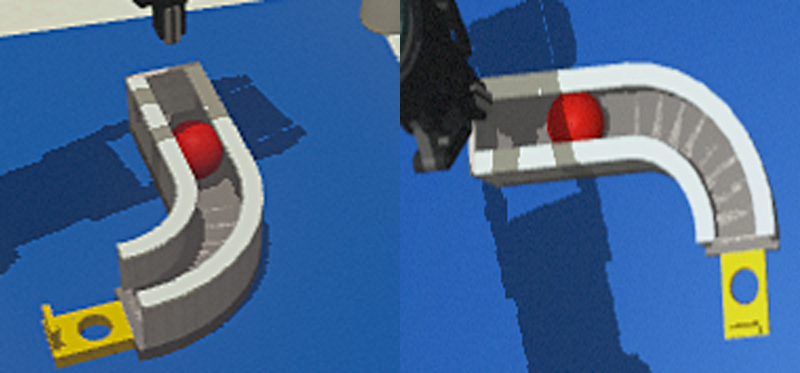

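The left (side) crop shows the shut fingers above the back end of the slot, with their tip at about (175,40). The right (top) crop shows the ball unmoved at (577,117). I'll check the predicted tip pixel.

```bash
python3 - <<'E'
from h import *
where(); c=load('side1'); p=state()['ee_pos']
for dz in(.012,.017,.022):
    u,v=proj(c,p-[0,0,dz])[0]; print(dz,'crop px',(u-180)*400/150,(v-60)*373/140)
a=c['image'][50:90,225:275,::-1]; cv2.imwrite('pics/v2.png',cv2.resize(a,(600,480),interpolation=0))
t=load('top1'); print(proj(t,p-[0,0,.017]))
E
```

```text
t 2.2 tcp [0.5587 0.2628 0.1507] track 140.9 209.0 head 96.1 F [-0.3 -0.4  0.1] w -0.0 q6 0.22
0.012 crop px 172.80052633807395 28.500448015761037
0.017 crop px 172.9603799252991 33.24538803949891
0.022 crop px 173.11901262037858 37.954161295412
[[ 89.11346834 157.83521784]]
```

View pics/v2.png

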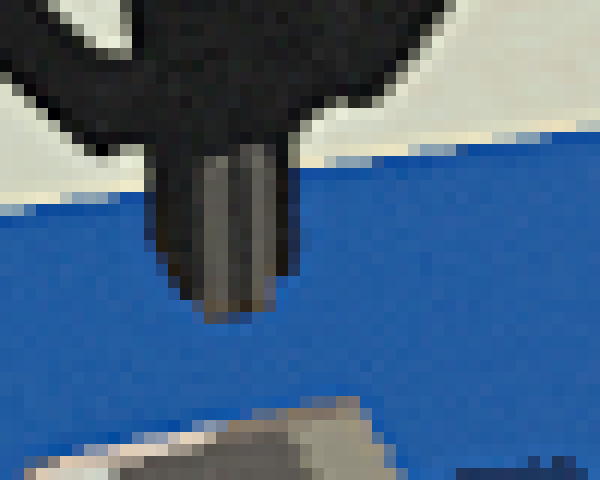

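The fingertip is at about (238,322) in the crop, which matches a 17 mm nose. I'll lower into the slot behind the ball, tip 38 mm up, and check the force.

```bash
python3 -m pendant '[0,0,-0.001,0.02,0,0,0,-0.001,0.04,0,0,0,-0.001,0.055,0,0,0,-0.001,0.065,0,0,0,-0.001,0.075,0,0,0,-0.001,0.085,0,0,0,-0.001,0.0957,0,0,0,-0.001,0.0957,0,0,0,-0.001,0.0957,0]'
python3 -c "
from h import *
where()"
```

```text
time_s: 3.1
ee_pos: [0.5572, 0.2631, 0.0538]
tcp_rot: [-0.0, 0.668, 0.744, -0.0]
contact_force: [0.2, 0.2, 0.1]
gripper_width: 0.002
t 3.1 tcp [0.5572 0.2631 0.0538] track 139.4 209.5 head 96.1 F [0.2 0.2 0.1] w 0.002 q6 0.22
```

```bash
python3 -m pendant '[0,-0.004,0,0,0,0,-0.010,0,0,0,0,-0.017,0,0,0,0,-0.024,0,0,0,0,-0.031,0,0,0,0,-0.038,0,0,0,0,-0.045,0,0,0,0,-0.052,0,0,0,0,-0.059,0,0,0,0,-0.066,0,0,0,0,-0.073,0,0,0,0,-0.080,0,0,0,0,-0.087,0,0,0,0,-0.094,0,0,0,0,-0.101,0,0,0,0,-0.106,0,0,0,0,-0.109,0,0,0,0,-0.109,0,0,0]'
python3 - <<'E'
from h import *
where()
from m import *
c=snap('side','side2');C=cloud(c);m=redmask(c);m[200:]=0;m[:,:180]=0;m[:,300:]=0
B=C[(m>0)&(c['depth']>0)];print(len(B),B.mean(0))
s=least_squares(lambda x:np.linalg.norm(B-x,axis=1)-.0275,[*B.mean(0)[:2],.04],loss='soft_l1',f_scale=.002).x
print('ball',s,(s[:2]-[TX,TY])@np.array([[np.cos(YAW),-np.sin(YAW)],[np.sin(YAW),np.cos(YAW)]]))
print('rows arc (tool x,y,roll) mm:',[(round(-100*np.sin(a),1),round(-100*(1-np.cos(a)),1),round(a,3)) for a in np.radians(np.arange(5,91,5))])
E
```

```text
time_s: 4.9
ee_pos: [0.5688, 0.1543, 0.054]
tcp_rot: [0.0, 0.669, 0.744, -0.0]
contact_force: [-0.7, -0.4, 0.0]
gripper_width: -0.001
t 4.9 tcp [0.5688 0.1543 0.054 ] track 139.5 100.1 head 96.1 F [-0.7 -0.4  0. ] w -0.001 q6 0.04
243 [0.55895037 0.0974024  0.06102085]
ball [0.56588583 0.10843523 0.04239561] [0.1316517  0.05475102]
rows arc (tool x,y,roll) mm: [(np.float64(-8.7), np.float64(-0.4), np.float64(0.087)), (np.float64(-17.4), np.float64(-1.5), np.float64(0.175)), (np.float64(-25.9), np.float64(-3.4), np.float64(0.262)), (np.float64(-34.2), np.float64(-6.0), np.float64(0.349)), (np.float64(-42.3), np.float64(-9.4), np.float64(0.436)), (np.float64(-50.0), np.float64(-13.4), np.float64(0.524)), (np.float64(-57.4), np.float64(-18.1), np.float64(0.611)), (np.float64(-64.3), np.float64(-23.4), np.float64(0.698)), (np.float64(-70.7), np.float64(-29.3), np.float64(0.785)), (np.float64(-76.6), np.float64(-35.7), np.float64(0.873)), (np.float64(-81.9), np.float64(-42.6), np.float64(0.96)), (np.float64(-86.6), np.float64(-50.0), np.float64(1.047)), (np.float64(-90.6), np.float64(-57.7), np.float64(1.134)), (np.float64(-94.0), np.float64(-65.8), np.float64(1.222)), (np.float64(-96.6), np.float64(-74.1), np.float64(1.309)), (np.float64(-98.5), np.float64(-82.6), np.float64(1.396)), (np.float64(-99.6), np.float64(-91.3), np.float64(1.484)), (np.float64(-100.0), np.float64(-100.0), np.float64(1.571))]
```

The ball is pushed to track (131.7, 54.8), which is 102 mm from the curve centre, so it is riding the curve properly. Now round the bend, up to 80° in the first call.

```bash
python3 -m pendant '[0,-0.0044,0,0,0.044,0,-0.0087,-0.0004,0,0.087,0,-0.0174,-0.0015,0,0.175,0,-0.0259,-0.0034,0,0.262,0,-0.0342,-0.006,0,0.349,0,-0.0423,-0.0094,0,0.436,0,-0.05,-0.0134,0,0.524,0,-0.0574,-0.0181,0,0.611,0,-0.0643,-0.0234,0,0.698,0,-0.0707,-0.0293,0,0.785,0,-0.0766,-0.0357,0,0.873,0,-0.0819,-0.0426,0,0.96,0,-0.0866,-0.05,0,1.047,0,-0.0906,-0.0577,0,1.134,0,-0.0925,-0.0615,0,1.178,0,-0.094,-0.0658,0,1.222,0,-0.0954,-0.0698,0,1.265,0,-0.0966,-0.0741,0,1.309,0,-0.0966,-0.0741,0,1.309]'
python3 - <<'E'
from h import *
where()
from m import *
c=snap('side','side3');C=cloud(c);m=redmask(c);m[210:]=0;m[:,:180]=0;m[:,300:]=0
B=C[(m>0)&(c['depth']>0)]
s=least_squares(lambda x:np.linalg.norm(B-x,axis=1)-.0275,[*B.mean(0)[:2],.04],loss='soft_l1',f_scale=.002).x
print(len(B),'ball',s,(s[:2]-[TX,TY])@np.array([[np.cos(YAW),-np.sin(YAW)],[np.sin(YAW),np.cos(YAW)]]))
go(*tw(55,3),.054,12);go(*tw(40,0),.054,6.1)
E
```

```text
time_s: 6.85
ee_pos: [0.5047, 0.051, 0.054]
tcp_rot: [-0.0, 0.983, 0.183, -0.0]
contact_force: [-0.5, 0.0, -0.2]
gripper_width: -0.002
t 6.85 tcp [0.5047 0.051  0.054 ] track 64.8 4.1 head 21.1 F [-0.5  0.  -0.2] w -0.002 q6 1.17
326 ball [0.46449541 0.04270274 0.04249012] [0.02384846 0.00016864]
go [-0.0102 -0.0016  0.0001] roll 0.1599
go [-0.0255 -0.0026  0.0001] roll 0.2629
```

```bash
python3 -m pendant '[0,-0.004,-0.0006,0,0.06,0,-0.008,-0.0012,0,0.12,0,-0.012,-0.0018,0,0.17,0,-0.015,-0.002,0,0.2,0,-0.018,-0.0022,0,0.23,0,-0.021,-0.0024,0,0.25,0,-0.024,-0.0025,0,0.263,0,-0.0255,-0.0026,0,0.263,0,-0.0255,-0.0026,0,0.263]'
cat > look.py <<'E'
import sys
from m import *
n,f=sys.argv[1:3]; u,v,r=map(int,sys.argv[3:6])
where(); c=snap(n,f);C=cloud(c);m=blob(redmask(c),u,v,r)
B=C[(m>0)&(c['depth']>0)]
s=least_squares(lambda x:np.linalg.norm(B-x,axis=1)-.0275,[*B.mean(0)[:2],.04],loss='soft_l1',f_scale=.002).x
print(n,len(B),'ball',s.round(4),'track mm',1e3*(s[:2]-[TX,TY])@np.array([[np.cos(YAW),-np.sin(YAW)],[np.sin(YAW),np.cos(YAW)]]))
E
python3 look.py side side4 220 175 45
```

```text
time_s: 7.8
ee_pos: [0.4804, 0.044, 0.054]
tcp_rot: [0.0, 0.999, 0.053, -0.0]
contact_force: [0.3, 0.4, 0.1]
gripper_width: 0.002
t 7.8 tcp [0.4804 0.044  0.054 ] track 39.7 -0.2 head 6.0 F [0.3 0.4 0.1] w 0.002 q6 1.41
side 345 ball [0.4407 0.0398 0.0383] track mm [-0.08884671 -0.22089952]
```

The ball has dropped into the seat: centre height 38.3 mm, track (-0.1, -0.2). Now up, open, and over it.

```bash
python3 -m pendant '[0,0.003,0,0,0,0,0.003,0,-0.02,0,0,0.003,0,-0.05,0,0,0.003,0,-0.09,0,100,-0.01,0,-0.1,0,100,-0.0397,0,-0.1,0,100,-0.0397,0,-0.1,0,100,-0.0397,0,-0.1,0,100,-0.0397,0,-0.1,0,100,-0.0397,0,-0.1,0,100,-0.0397,0,-0.1,0]'
python3 - <<'E'
from h import *
where(); go(.4407,.0398,.033,6.1)
E
```

```text
time_s: 8.95
ee_pos: [0.4417, 0.0399, 0.1537]
tcp_rot: [0.0, 0.999, 0.053, -0.0]
contact_force: [0.6, -0.8, 0.6]
gripper_width: 1.001
t 8.95 tcp [0.4417 0.0399 0.1537] track 0.9 -0.2 head 6.0 F [ 0.6 -0.8  0.6] w 1.001 q6 1.4
go [-0.001  -0.      0.1207] roll -0.0011
```

```bash
python3 -m pendant '[100,-0.001,0,0.02,0,100,-0.001,0,0.05,0,100,-0.001,0,0.075,0,100,-0.001,0,0.09,0,100,-0.001,0,0.1,0,100,-0.001,0,0.11,0,100,-0.001,0,0.1207,0,100,-0.001,0,0.1207,0,100,-0.001,0,0.1207,0]'
python3 look.py side side5 214 183 30
python3 - <<'E'
from h import *
c=load('side5'); cv2.imwrite('pics/v3.png',cv2.resize(c['image'][110:230,140:300,::-1],(800,600),interpolation=2))
E
```

```text
time_s: 9.85
ee_pos: [0.4406, 0.0398, 0.0335]
tcp_rot: [0.0, 0.999, 0.053, 0.0]
contact_force: [0.2, 0.1, 0.5]
gripper_width: 1.005
t 9.85 tcp [0.4406 0.0398 0.0335] track -0.3 -0.2 head 6.0 F [0.2 0.1 0.5] w 1.005 q6 1.4
side 60 ball [0.4424 0.0394 0.0399] track mm [ 1.55187674 -0.81248169]
```

View pics/v3.png

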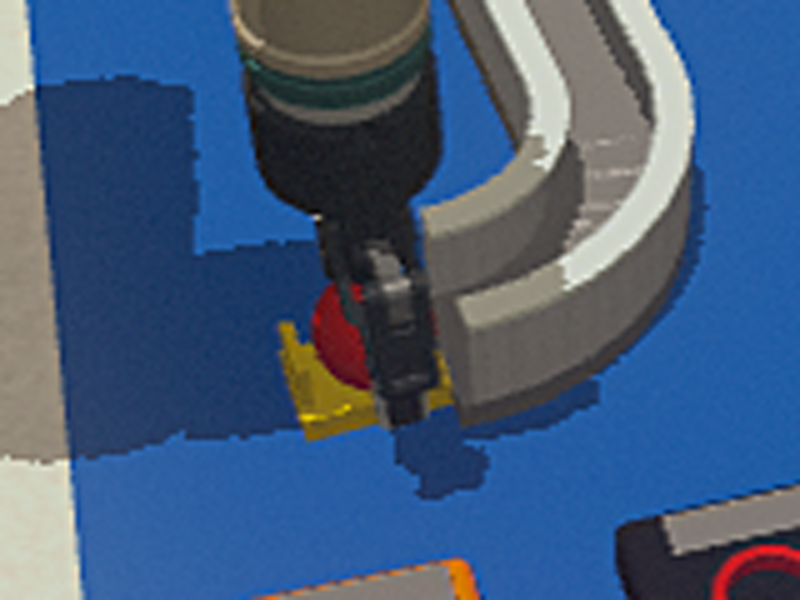

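The open fingers straddle the ball: the near fingertip is at about (405,415) beside the tongue and the ball, at (355,340), is still seated. Closing at 30 N.

```bash
python3 -m pendant '[75,0,0,0,0,70,0,0,0,0,66,0,0,0,0,62,0,0,0,0,50,0,0,0,0,50,0,0,0,0,50,0,0,0,0,50,0,0,0,0,50,0,0,0,0]' 30
python3 look.py side side6 214 183 30
```

```text
time_s: 10.8
ee_pos: [0.4404, 0.0399, 0.0337]
tcp_rot: [-0.0, 0.999, 0.053, 0.0]
contact_force: [-0.6, 1.1, 4.9]
gripper_width: 0.63
t 10.8 tcp [0.4404 0.0399 0.0337] track -0.4 -0.1 head 6.0 F [-0.6  1.1  4.9] w 0.63 q6 1.4
side 51 ball [0.4416 0.0394 0.0386] track mm [ 0.72981991 -0.68909   ]
```

```bash
python3 -m pendant '[50,0,0,-0.003,0,50,0,0,-0.008,0,50,0,0,-0.015,0,50,0,0,-0.025,0,50,0,0,-0.04,0,50,0,0,-0.055,0,50,0,0,-0.07,0,50,0,0,-0.085,0,50,0,0,-0.1,0,50,0,0,-0.11,0,50,0,0,-0.115,0,50,0,0,-0.115,0,50,0,0,-0.115,0]'
python3 look.py side side7 215 150 45
python3 - <<'E'
from h import *
c=load('side7'); cv2.imwrite('pics/v4.png',cv2.resize(c['image'][70:220,130:330,::-1],(800,600),interpolation=2))
s=state()['ee_pos']; go(.571,-.1365,s[2],0)
E
```

```text
time_s: 12.15
ee_pos: [0.4397, 0.0398, 0.1479]
tcp_rot: [-0.0, 0.999, 0.053, -0.0]
contact_force: [0.1, -0.3, -1.8]
gripper_width: 0.622
t 12.15 tcp [0.4397 0.0398 0.1479] track -1.1 -0.1 head 6.0 F [ 0.1 -0.3 -1.8] w 0.622 q6 1.4
side 90 ball [0.4405 0.0391 0.1526] track mm [-0.39220027 -0.88686354]
go [ 0.1121  0.1891 -0.0002] roll 0.1053
```

View pics/v4.png

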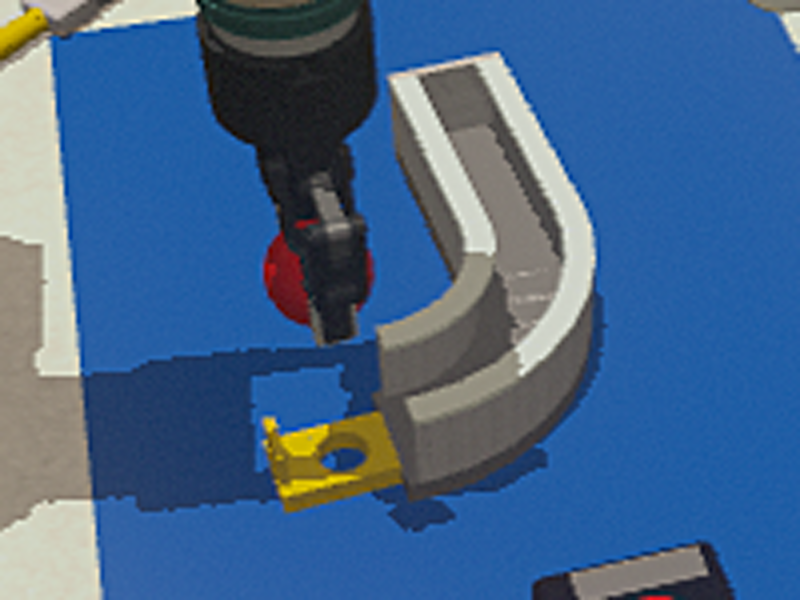

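The ball is held at (320,270), about 4.7 mm above the TCP, and the seat hole at (345,455) is empty. I'll carry it over the black trackball, turning the jaws along x so the fingers keep clear of the grey keys.

```bash
python3 -m pendant '[50,0.004,0.007,0,-0.05,50,0.012,0.02,0,-0.15,50,0.022,0.037,0,-0.28,50,0.033,0.056,0,-0.41,50,0.044,0.075,0,-0.54,50,0.055,0.094,0,-0.67,50,0.066,0.112,0,-0.8,50,0.077,0.131,0,-0.93,50,0.088,0.149,0,-1.06,50,0.098,0.166,0,-1.19,50,0.106,0.179,0,-1.31,50,0.11,0.186,0,-1.4,50,0.112,0.189,0,-1.466,50,0.112,0.189,0,-1.466,50,0.112,0.189,0,-1.466,50,0.112,0.189,0,-1.466]'
python3 - <<'E'
from h import *
for n in('side','top'):
    p=state()['ee_pos']; c=load(n+'0'); print(n,proj(c,p+[0,0,.005]))
E
python3 look.py side side8 295 195 40; python3 look.py top top8 310 165 45
python3 - <<'E'
from h import *
a=load('side8')['image'][120:280,200:360,::-1];b=load('top8')['image'][90:250,220:380,::-1]
cv2.imwrite('pics/v5.png',cv2.resize(np.hstack([a,b]),(800,400),interpolation=2))
E
```

```text
time_s: 13.8
ee_pos: [0.5709, -0.136, 0.1479]
tcp_rot: [-0.001, 0.707, 0.707, -0.0]
contact_force: [-0.0, 0.2, -0.4]
gripper_width: 0.624
side [[297.60391176 192.43438295]]
top [[304.41549175 152.6661098 ]]
t 13.8 tcp [ 0.5709 -0.136   0.1479] track 110.7 -188.9 head 90.0 F [-0.   0.2 -0.4] w 0.624 q6 -0.35
side 594 ball [ 0.5709 -0.1364  0.1508] track mm [ 110.56132624 -189.23845008]
t 13.85 tcp [ 0.571 -0.136  0.148] track 110.8 -188.9 head 90.0 F [ 0.   0.6 -0.8] w 0.626 q6 -0.35
top 43 ball [ 0.5735 -0.1424  0.0397] track mm [ 112.5673284  -195.48868083]
```

View pics/v5.png

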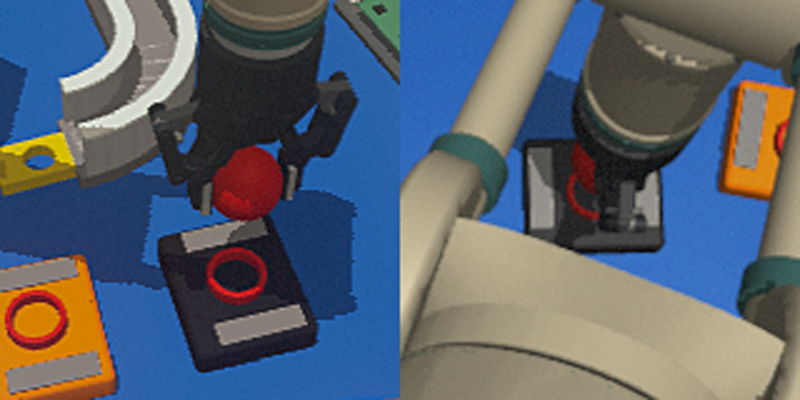

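The left view shows the held ball at (248,183) above the empty red ring at (237,275) of the black box. The arm hides most of the top view. Next I lower to just above the rim, then feel down.

```bash
python3 -m pendant '[50,-0.0005,0,0.006,0,50,-0.0005,0,0.018,0,50,-0.0005,0,0.033,0,50,-0.0005,0,0.048,0,50,-0.0005,0,0.06,0,50,-0.0005,0,0.07,0,50,-0.0005,0,0.077,0,50,-0.0005,0,0.082,0,50,-0.0005,0,0.085,0,50,-0.0005,0,0.086,0,50,-0.0005,0,0.086,0,50,-0.0005,0,0.086,0]'
python3 look.py side side9 297 225 35
```

```text
time_s: 15.1
ee_pos: [0.5717, -0.137, 0.0627]
tcp_rot: [0.0, 0.707, 0.707, 0.0]
contact_force: [-0.0, 0.9, -1.1]
gripper_width: 0.625
t 15.1 tcp [ 0.5717 -0.137   0.0627] track 111.4 -189.9 head 90.0 F [-0.   0.9 -1.1] w 0.625 q6 -0.35
side 470 ball [ 0.5712 -0.1379  0.0658] track mm [ 110.75656236 -190.75252247]
```

```bash
python3 -m pendant '[50,0,0,0.001,0,50,0,0,0.002,0,50,0,0,0.003,0,50,0,0,0.0035,0,50,0,0,0.0035,0,50,0,0,0.0035,0]'
python3 look.py side side10 297 227 35
```

```text
time_s: 15.75
ee_pos: [0.5714, -0.1369, 0.0588]
tcp_rot: [-0.0, 0.707, 0.707, -0.0]
contact_force: [0.2, -0.3, -1.5]
gripper_width: 0.627
t 15.75 tcp [ 0.5714 -0.1369  0.0588] track 111.0 -189.8 head 90.0 F [ 0.2 -0.3 -1.5] w 0.627 q6 -0.35
side 445 ball [ 0.5712 -0.1374  0.0621] track mm [ 110.81938953 -190.28902016]
```

```bash
for i in 1 2 3; do python3 -m pendant '[50,0,0,0.0005,0,50,0,0,0.001,0,50,0,0,0.001,0]' | grep -E "ee_pos|force"; done
python3 look.py side side11 297 227 35
```

```text
ee_pos: [0.5716, -0.137, 0.0579]
contact_force: [0.6, 0.1, 0.0]
ee_pos: [0.572, -0.1372, 0.0572]
contact_force: [0.3, -0.8, 1.2]
ee_pos: [0.5722, -0.1372, 0.0569]
contact_force: [0.8, -0.8, 6.1]
t 16.7 tcp [ 0.5722 -0.1372  0.0569] track 111.8 -190.2 head 90.0 F [ 0.8 -0.8  6.1] w 0.627 q6 -0.35
side 445 ball [ 0.5719 -0.1373  0.0607] track mm [ 111.49949792 -190.19698831]
```

Contact is felt at the expected height, TCP about 57.3 mm and ball about 62 mm. I'll release slowly, then lift clear.

```bash
python3 -m pendant '[60,0,0,-0.0007,0,62,0,0,-0.0007,0,64,0,0,-0.0007,0,66,0,0,-0.0007,0,68,0,0,-0.0007,0,71,0,0,-0.0007,0,75,0,0,-0.0007,0,80,0,0,-0.0007,0,90,0,0,-0.0007,0,95,0,0,-0.0007,0,95,0,0,-0.0007,0,95,0,0,-0.0007,0]'
python3 look.py side side12 297 227 35
python3 - <<'E'
from h import *
a=load('side12')['image'][150:270,220:380,::-1]
cv2.imwrite('pics/v6.png',cv2.resize(a,(640,480),interpolation=2))
E
```

```text
time_s: 17.95
ee_pos: [0.5714, -0.1369, 0.0565]
tcp_rot: [0.0, 0.707, 0.707, -0.0]
contact_force: [0.3, -0.4, -0.1]
gripper_width: 0.948
t 17.95 tcp [ 0.5714 -0.1369  0.0565] track 111.0 -189.8 head 90.0 F [ 0.3 -0.4 -0.1] w 0.948 q6 -0.35
side 469 ball [ 0.5721 -0.1375  0.061 ] track mm [ 111.71436734 -190.4172602 ]
```

View pics/v6.png

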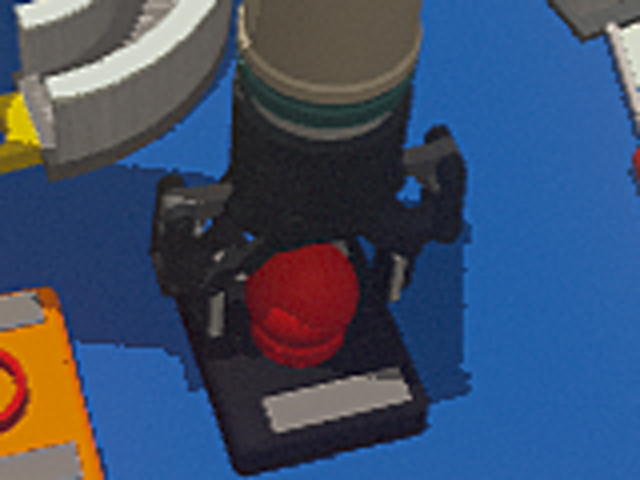

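The fingers are open and the ball at (300,295) sits on the red ring, whose rim shows at (297,340). Lifting straight up and moving back.

```bash
python3 -m pendant '[95,0,0,-0.01,0,95,0,0,-0.025,0,95,0,0,-0.045,0,95,0,0,-0.07,0,95,0,0,-0.1,0,95,0,0,-0.13,0,95,0,0,-0.16,0,95,-0.03,0,-0.18,0,95,-0.07,0,-0.18,0,95,-0.11,0,-0.18,0,95,-0.15,0,-0.18,0,95,-0.19,0,-0.18,0,95,-0.22,0,-0.18,0,95,-0.23,0,-0.18,0,95,-0.23,0,-0.18,0,95,-0.23,0,-0.18,0]'
python3 look.py top top13 298 166 35; python3 look.py side side13 297 227 35
python3 - <<'E'
from h import *
a=load('side13')['image'][150:290,200:360,::-1];b=load('top13')['image'][90:230,220:380,::-1]
cv2.imwrite('pics/v7.png',cv2.resize(np.hstack([a,b]),(800,350),interpolation=2))
E
```

```text
time_s: 19.6
ee_pos: [0.5714, -0.3656, 0.2367]
tcp_rot: [-0.0, 0.707, 0.707, 0.0]
contact_force: [-0.1, -0.2, -0.0]
gripper_width: 0.95
t 19.6 tcp [ 0.5714 -0.3656  0.2367] track 86.8 -417.2 head 90.0 F [-0.1 -0.2 -0. ] w 0.95 q6 -0.67
top 505 ball [ 0.5715 -0.1343  0.0624] track mm [ 111.43974686 -187.16616357]
t 19.65 tcp [ 0.5716 -0.3652  0.2368] track 87.0 -416.8 head 90.1 F [-0.4 -0.1 -0.4] w 0.95 q6 -0.67
side 609 ball [ 0.5718 -0.1372  0.0611] track mm [ 111.43519899 -190.12269687]
```

View pics/v7.png

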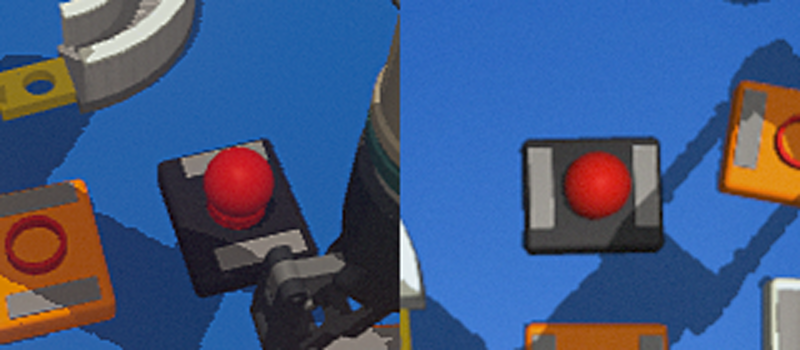

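Both views show the ball centred on the black trackball, at (238,182) and (597,185), with the gripper well clear. Handing in.

```bash
python3 -c "
from bench import order
print(order.hand_in())"
```

```text
the job is handed in; nothing more can be done
None
```

I pushed the red ball round the track with shut fingers until it dropped into the yellow exit seat. I then gripped it there at 30 N, lifted it out and set it down in the red-ringed socket of the black trackball. The job was handed in at about 19.7 s on the robot's clock, well under the 64 s limit; no verdict is reported.

**Exit seat:** the ball centre measured 38.3 mm up (38 expected), within 0.3 mm of the exit point.

**Final position:** after the gripper withdrew, the two cameras put the ball at heights of 62.4 and 61.1 mm (62 expected). Each saw it within about 1 mm of the ring centre that same camera had measured.

**Setting down:** contact showed as about 6 N at the expected height. That was the largest force I read at any check.

**Disagreement:** the two cameras differ from each other by about 3 mm in y, slightly more than the stated calibration, so I used their mean. No check failed.

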